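Hold the strip-cutting guide on its 50 mm gauge

ROBOT

A 6-joint arm with a two-finger parallel gripper is mounted at the origin on a cart in front of the work surface, level with it; the furniture and walls round the work are solid. World frame = base frame: x ahead of the robot, y to its left, z up, the work surface at z = 0. Lengths are in mm, angles in rad, forces in N, time in s.
With the tool pointing down it reaches from about 350 to 975 mm from the base axis. Payload 7.1 kg.
Tool frame: the origin (TCP) lies between the finger pads; the fingertips stand 17 mm ahead of it and the grasp point (between the pads) lies 2 mm behind it; z points along the fingers, y is the line along which they close (so a half turn about z gives the same grasp; the last joint's range is limited). The gripper opens to 88 mm and grips with 3 to 60 N. Pads are 20 mm wide; open, the fingers measure 115 mm over their backs; the gripper's body (75 mm by 178 mm) begins 61 mm behind the grasp point.
Start: joints at [-1.231, 0.423, 1.63, -0, 1.089, -0.019], TCP at [219.486, -585.176, 239.675] pointing down, gripper open.
Joint ranges: [-3, 3], [-0.9, 2.11], [0.09, 2.58], [-1.31, 4.45], [0.11, 2.69], [-2.54, 2.54]. Speed limits (rad/s): [2.39, 2.39, 3.01, 3.14, 3.14, 3.14].

INTERFACE

Orientations are given as a rotation vector (axis times angle).
In Python, from workcell import ctrl gives the robot as it stands.
- The arm moves only by the shell command python3 jog.py 'ROWS' [OPENING]. ROWS is a JSON list that holds a single list of rows (three levels of brackets), with 1 to 5 rows, each of 6 numbers: dx, dy, dz in mm, then a rotation vector rx, ry, rz in rad; each row shifts and turns the commanded pose from where the row before left it, along the tool's axes as they then stand; what a row does not reach is not made up. A row lasts 1/12 s, in which the tool goes at most 41.7 mm and 0.125 rad, less where a joint would pass 70% of its speed; a pose out of reach is approached as far as the arm can. OPENING is the finger opening in mm, set as the command begins (- or left out keeps the last). The fingers move at their own pace and stop on an object; the grip force is fixed at half the most. Time passes only in rows, so rows that do not move let the fingers close. It prints the time, the measured TCP pose, the force, the opening and the grip force at its end. Input that does not fit is refused with a message, and nothing moves.
- ctrl.get_obs(): the state, without advancing time (a new reading comes with each control period).
- ctrl.get_image(name): name is "side" or "top" or "wrist"; returns a dict with "img" (420x560x3 uint8, red, green, blue), "fx", "fy", "cx", "cy" (pixels), "R" (3x3) and "t" (3): a world point X has camera coordinates R X + t. Camera axes: x right, y down, z forward; pixel columns grow to the right and rows downward; lengths in mm; the calibration is good to about 2 mm. A picture is of the moment at which its call begins. There is no depth.
- ctrl.close_job(): hands the job in; it is judged then, once.
The state is a dict: "t": time; "qpos": joint angles; "qvel": joint speeds; "joint_torque": joint torques, N m; "ee_pos": TCP position; "orientation": TCP orientation; "ft_force": force on the tool from outside, world axes, zero at the start; "moment": the same for the moment, N m; "width": finger opening in mm; "grasp_force": force on a finger pad.
Only numpy, scipy, OpenCV 4.12 (cv2) and the standard library are available. Lean on these libraries where they do the work, as an engineer would, in place of code of your own. Each camera call takes 0.05 s, during which the arm holds its last target. There are 200 camera calls.

TASK

Set the dough-strip guide for 50 mm strips: take the loose lid off the steel gauge tin and lay it flat on the table, pick out the middle-sized of the three gauge blocks (50 mm long; leave the other two in the tin) and lay it flat on the guide board, lengthwise, its end square against the end fence. Then slide the carriage up against the gauge without ramming it and keep pressing it towards the fence with a steady push of about 10 N, so that I can tighten its two wing screws; finish while still holding and pressing the carriage. Leave the weighed roll on the scale, the dough scraper and the ring cutter alone.

Things in the scene. Friction and masses are not known exactly. Their poses are not given: they have to be found in the camera images.
- tin_lid: flat sheet-steel lid lying loose on the rim of the steel tin: plate 120 x 204 mm (x, y), 3 mm thick, top 9 mm above its origin, 0.18 kg. A skirt 6 mm deep below the plate drops inside the tin's mouth with 2 mm play. Origin: centre of the underside of the skirt; z up. On the tin the origin is 54 mm above the table; laid flat on the table it is at 0.
- lid_tab (a point): the lid's upright pull tab, standing on its front (-x) long edge: 5 mm thick along lid x, 60 mm wide along lid y, from 9 to 33 mm above the lid's origin (its thin rolled edge to 36 mm). This point is its middle, 28 mm above the lid's origin and 57.5 mm in front of the lid's centre. To pinch it from above, close along lid x; the fingertips must stay above the plate.
- gauge_tin: open stainless tin 116 x 200 x 60 mm (x, y, z) with 3 mm walls and floor, fixed to the table; it holds the three gauges in a row along y, 52 mm apart, in any order, each with its length along tin x. Origin: centre of the underside; z up. Its front long side (-x) is on the robot's side. The table is clear in front of it to the table's front edge at x = 0.23 m and behind it to x = 0.72 m.
- gauge_40: shortest gauge: white plastic block 40 mm long (its x) x 45 mm wide (y) x 20 mm high, with a grip rib on top in the middle: 24 mm (x) x 14 mm (y), up to 52 mm above the underside; 0.09 kg. Origin: centre of the underside; z up.
- gauge_50: middle gauge, the one wanted: the same but 50 mm long (its x) x 45 x 20 mm, same grip rib 24 x 14 mm up to 52 mm above the underside (pinch the rib from above across its 14 mm, along gauge y); 0.09 kg. Origin: centre of the underside; z up.
- gauge_60: longest gauge: the same but 60 mm long (its x) x 45 x 20 mm, with the same rib. Origin: centre of the underside; z up.
- guide_board: fixed beech board 260 x 112 x 15 mm, its length along its x. Origin: centre of the underside; x points along the board to the end fence (away from the robot), y to the left, z up. On each long edge, 50 mm off the middle line, lies a 7 mm wide, 6 mm high aluminium rail (leaving 94 mm clear between the rails).
- end_fence: fixed fence across the far end of the board: 18 mm thick (x), 104 mm long (y), 30 mm above the board top, flat face towards the carriage. Axes as the board.
- fence_face (a point): foot of the middle of the fence's face, at board level (15 mm above the table), 105 mm from the board's centre along board x. Axes as the board.
- carriage_slide (a joint): slide of the knife carriage along the board, in m, 0 to 0.10, growing towards the fence. The clear gap between the carriage's flat front face and the fence is 0.115 - value: with the 50 mm gauge pressed between them it reads about 0.065. It slides freely against about 1 N of friction and stays where it is left.
- carriage: the carriage: aluminium sole 76 mm long with a steel front bar 92 mm wide, 10 mm thick, its top 33 mm above the board, a brass wing screw at each side and an upright black knob behind the bar. Origin: foot of the middle of its front face; x towards the fence.
- carriage_knob (a point): the carriage's upright round knob, 20 mm in diameter, standing 44 mm behind the front face; its top is 58 mm and the foot of its gripping length 14 mm above the board top. This point is on its axis 40 mm above the board top (55 mm above the table). Pinch it from above in any direction.
- roll_20: bystander: weighed pastry roll, 61 x 60 x 71 mm, upright in a foil tin on the scale between tin and board; its top is about 0.19 m above the table. Origin: centre of its underside.
- dough_scraper: bystander: bench scraper 98 x 126 x 21 mm lying near the left front of the table.
- ring_cutter_0: bystander: steel ring cutter 71 mm in diameter, 35 mm high, behind the scale.

How it is judged (in metres and radians):
On the way, in this order (a step that is already met when the one before it is completed fails the run):
1. the lid lies flat on the table, off the tin (height (world z) of tin_lid below 0.012 m and angle between tin_lid's own z axis and vertical below 0.1 rad and horizontal distance between tin_lid and gauge_tin above 0.1 m), for 0.2 s.
2. the 50 mm gauge lies flat on the board between carriage and fence (x of gauge_50 in the frame of fence_face between -0.06 and -0.02 m and y of gauge_50 in the frame of fence_face between -0.03 and 0.03 m and z of gauge_50 in the frame of fence_face below 0.004 m and angle between gauge_50's own z axis and vertical below 0.06 rad), for 0.2 s.
At the end, for the whole second after the job is handed in: For the last second the fingers press the carriage: 5 to 16 N on gauge and on fence, carriage at 62.5 to 67.5 mm; the 50 mm gauge flat, square within 0.05 rad, within 30 mm of the middle line, untouched; the lid flat on the table off the tin, the other gauges in the tin (all of step 1 and contact force between carriage and gauge_50 between 5 and 16 N and contact force between gauge_50 and end_fence between 5 and 16 N and contact force between the fingers and carriage above 4 N and contact force between the arm and gauge_50 below 0.5 N and value of joint carriage_slide between 0.0625 and 0.0675 m and angle between the x axis of gauge_50 and the x axis of fence_face, either way round below 0.05 rad and y of gauge_50 in the frame of fence_face between -0.03 and 0.03 m and z of gauge_50 in the frame of fence_face below 0.004 m and angle between gauge_50's own z axis and vertical below 0.05 rad and horizontal distance between each of gauge_40, gauge_60 and gauge_tin below 0.085 m and height (world z) of each of gauge_40, gauge_60 below 0.03 m); the arm keeps its last pose, push and grip.
It fails at once if the carriage is rammed into the gauge or the fence overloaded (over 45 N) (contact force between carriage and gauge_50 above 45 N or contact force between gauge_50 and end_fence above 45 N).
It fails at once if another gauge is taken out of the tin (height (world z) of any of gauge_40, gauge_60 above 0.06 m).
It fails at once if a bystander is disturbed (moved over 30 mm or the roll knocked over) (distance of any of roll_20, dough_scraper, ring_cutter_0 from where it was at the start of the episode above 0.03 m).
It also fails if it takes over 67 s, if anything falls off the work surface, if the arm or the gripper's body presses on something with over 40 N, if the wrist force passes 120 N, or if a joint passes its speed limit or range.

## Working session

There is one attempt and no reset: what is moved stays moved. The work goes in short steps, Python scripts to look and compute and a shell command to move; the robot and the scene stay as the last step left them, time stands still between calls to the robot, and variables do not carry over. Pictures are saved under pics/ and viewed, at most 10 in all, crops included, and the job is handed in when it is done.

```bash
ls; mkdir -p pics
cat > h.py <<'E'
import numpy as np,cv2
from workcell import ctrl
def im(n):
    d=ctrl.get_image(n); return d
def save(d,f): cv2.imwrite('pics/'+f,d['img'][:,:,::-1])
def ray(d,u,v,z):
    R=np.array(d['R']);t=np.array(d['t']).ravel()
    c=-R.T@t; r=R.T@np.array([(u-d['cx'])/d['fx'],(v-d['cy'])/d['fy'],1])
    return (c+r*(z-c[2])/r[2])
def proj(d,X):
    p=np.array(d['R'])@np.array(X,float)+np.array(d['t']).ravel()
    return d['fx']*p[0]/p[2]+d['cx'],d['fy']*p[1]/p[2]+d['cy']
E
python3 - <<'E'
from h import *
import pickle
D={n:im(n) for n in('top','side')}
pickle.dump(D,open('d0.pkl','wb'))
for n in D: save(D[n],n+'0.png'); d=D[n]; print(n,d['fx'],-np.array(d['R']).T@np.array(d['t']).ravel(),np.array(d['R']).round(2).tolist())
o=ctrl.get_obs();print(o['ee_pos'],o['orientation'],o['t'])
E
```

```text
jog.py
pics
workcell.py
top 463.5776782189485 [ 434.17428747  -34.65446699 1588.29061066] [[-0.01, -1.0, -0.0], [-1.0, 0.01, -0.05], [0.05, 0.0, -1.0]]
side 464.0430417290887 [ -15.66232506 -914.80989885 1136.41462782] [[0.87, -0.5, 0.0], [-0.36, -0.62, -0.7], [0.35, 0.6, -0.72]]
[ 219.31038842 -584.74077564  238.98885365] [-3.08982496e+00 -5.60318078e-01  3.90206792e-04] 0.1
```

View pics/top0.png

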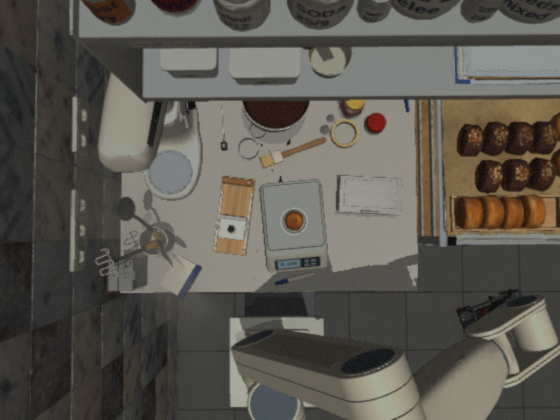

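View pics/side0.png

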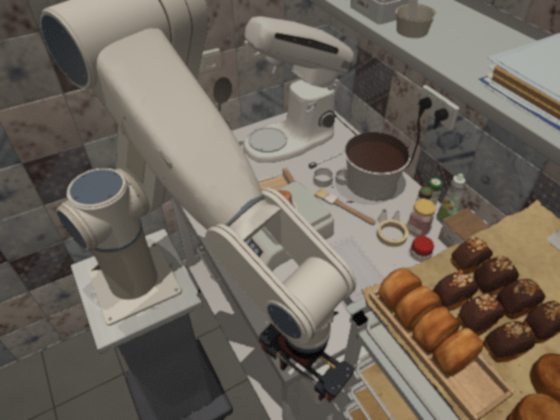

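The top view shows the lid and tin at about (370,195), the board at (234,216) with the knob at (231,229), and the scale at (294,222). In the side view the arm hides most of the table. I'll enlarge the top view.

Run:
```python
from h import *
import pickle
d=pickle.load(open('d0.pkl','rb'))['top'];g=d['img'][:,:,::-1]
a=cv2.resize(g[168:228,330:410],None,fx=7,fy=7,interpolation=cv2.INTER_CUBIC)
b=cv2.resize(g[170:262,205:265],None,fx=6,fy=6,interpolation=cv2.INTER_CUBIC)
c=np.zeros((560,800,3),np.uint8)
a=cv2.resize(a,(430,322));c[:322,:430]=a;c[:552,435:795]=b
cv2.imwrite('pics/crop1.png',c)
for n,(u,v,z) in dict(lidc=(370,195,63),boardN=(230,255,15),boardF=(237,178,15),knob=(231,229,73),l1=(338,177,63),l2=(403,177,63),l3=(338,214,63),l4=(403,214,63)).items(): print(n,ray(d,u,v,z).round(1))
```

```text
lidc [ 555.6 -312.1   63. ]
boardN [358.7 155.6  15. ]
boardF [620.3 131.7  15. ]
knob [446.2 145.3  73. ]
l1 [ 615.9 -207.2   63. ]
l2 [ 614.6 -421.9   63. ]
l3 [ 493.5 -205.9   63. ]
l4 [ 492.3 -419.7   63. ]
```

View pics/crop1.png

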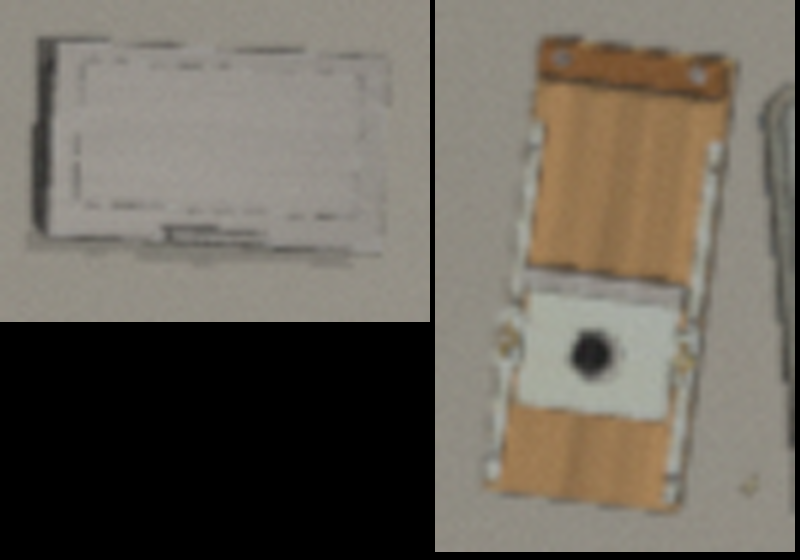

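Run:
```python
from h import *
import pickle
from scipy.spatial.transform import Rotation as Ro
d=pickle.load(open('d0.pkl','rb'))['top']
L=lambda x,y,z:ray(d,330+x/5.375,168+y/5.375,z)
B=lambda x,y,z:ray(d,205+(x-435)/6,170+y/6,z)
P=[L(53,42,63),L(387,55,63),L(47,240,63),L(382,253,63)]
print(np.round(P,1),np.mean(P,0)); e=(P[0]-P[1]+P[2]-P[3]);print('yaw',np.arctan2(-e[0],e[1]))
print('tab',L(217,229,90))
Q=[B(483,487,15),B(680,510,15)];F=[B(540,38,45),B(737,65,45)]
print(np.round(Q+F,1)); m=np.mean(F,0)-np.mean(Q,0);print('byaw',np.arctan2(m[1],m[0]),np.hypot(*m[:2]))
print('fence foot-ish', B(538,80,45),B(722,100,45),'knob',B(591,352,73))
o=ctrl.get_obs();print(Ro.from_rotvec(o['orientation']).as_matrix().round(4))
w=im('wrist');print(w['fx'],-np.array(w['R']).T@np.array(w['t']).ravel(),np.array(w['R']).round(3).tolist())
```

```text
[[ 619.8 -213.4   63. ]
 [ 610.5 -418.6   63. ]
 [ 498.  -208.4   63. ]
 [ 488.8 -413.3   63. ]] [ 554.25459587 -313.42209902   63.        ]
yaw -0.0449409491314903
tab [ 502.84582948 -307.64256312   90.        ]
[[372.  213.1  15. ]
 [358.4 102.   15. ]
 [622.6 177.   45. ]
 [606.8  67.2  45. ]]
byaw -0.14119679701254909 251.99431315663415
fence foot-ish [599.09333122 178.096729    45.        ] [587.294627    75.59280776  45.        ] knob [447.24178097 145.27286473  73.        ]
[[ 9.363e-01  3.511e-01 -5.000e-04]
 [ 3.511e-01 -9.363e-01  1.300e-03]
 [ 0.000e+00 -1.400e-03 -1.000e+00]]
297.7784450476679 [ 297.928548   -555.68559676  384.14823021] [[0.352, -0.936, -0.002], [-0.891, -0.336, 0.305], [-0.286, -0.106, -0.952]]
```

```bash
cat > go.py <<'E'
# usage: go.py x y z [yaw of tool x]: prints shift still to go in tool axes
import sys
from h import *
from scipy.spatial.transform import Rotation as Ro
o=ctrl.get_obs();M=Ro.from_rotvec(o['orientation']).as_matrix()
T=np.array([float(a) for a in sys.argv[1:4]])
print('pos',np.round(o['ee_pos'],1),'d_tool',(M.T@(T-o['ee_pos'])).round(1),'yawx',np.arctan2(M[1,0],M[0,0]).round(4),'zax',M[:,2].round(4),'F',np.round(o['ft_force'],1),'w',o['width'],'q6',round(o['qpos'][5],2),'t',o['t'])
if len(sys.argv)>4:
    y=float(sys.argv[4]);W=np.array([[np.cos(y),np.sin(y),0],[np.sin(y),-np.cos(y),0],[0,0,-1]]).T
    W=np.column_stack([[np.cos(y),np.sin(y),0],[np.sin(y),-np.cos(y),0],[0,0,-1]])
    print('rot_tool',Ro.from_matrix(M.T@W).as_rotvec().round(4))
E
python3 jog.py '[[[35,-16,-2,0,0,-0.1],[35,-16,-2,0,0,0],[35,-16,-2,0,0,0],[35,-16,-2,0,0,0],[35,-16,-2,0,0,0]]]' 60
python3 go.py 497 -311 220 1.526
```

```text
t: 0.57
ee_pos: [344.4, -437.0, 249.5]
orientation: [-3.059, -0.713, 0.0]
ft_force: [-0.1, 0.6, 0.2]
width: 60.7
grasp_force: 0.0
pos [ 344.4 -437.   249.5] d_tool [192.6 -45.5  29.5] yawx 0.4582 zax [-3.e-04  4.e-04 -1.e+00] F [-0.1  0.6  0.2] w 60.68118041951774 q6 0.19 t 0.5667
rot_tool [-4.0000e-04 -2.0000e-04 -1.0678e+00]
```

```bash
python3 jog.py '[[[38,-9,3,0,0,0],[38,-9,3,0,0,0],[38,-9,3,0,0,0],[38,-9,3,0,0,0],[38,-9,3,0,0,0]]]' >/dev/null
python3 jog.py '[[[0,0,0,0,0,-0.12],[0,0,0,0,0,-0.12],[0,0,0,0,0,-0.12],[0,0,0,0,0,-0.12],[0,0,0,0,0,-0.12]]]' >/dev/null
python3 jog.py '[[[0,0,0,0,0,-0.12],[0,0,0,0,0,-0.12],[0,0,0,0,0,-0.12],[0,0,0,0,0,-0.11],[0,0,0,0,0,0]]]' >/dev/null
python3 go.py 497 -311 220 1.526
python3 - <<'E'
from h import *
import pickle
D={n:im(n) for n in('wrist','side')}
pickle.dump(D,open('d1.pkl','wb'))
w=D['wrist'];g=np.hstack([cv2.resize(w['img'],(480,360)),cv2.resize(D['side']['img'][150:350,230:420],(320,337)).repeat(1,0)[:360] if 0 else cv2.resize(D['side']['img'][150:350,230:420],(320,360))])
save({'img':g},'w1.png')
E
```

```text
pos [ 494.  -313.9  234.4] d_tool [ 3.   2.9 14.4] yawx 1.5326 zax [-5.e-04  3.e-04 -1.e+00] F [ 0.1  0.1 -0.3] w 59.89082504997977 q6 -0.55 t 1.8167
rot_tool [-0.0005 -0.0003  0.0066]
```

View pics/w1.png

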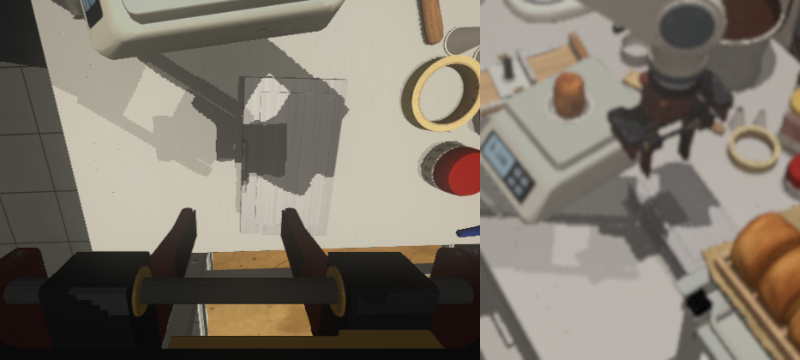

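Run:
```python
from h import *
import pickle
w=pickle.load(open('d1.pkl','rb'))['wrist']
for u,v in((240,78),(347,80),(243,233),(327,237)): print(ray(w,u*7/6,v*7/6,63).round(1))
print(ray(w,242*7/6,180*7/6,90))
c=w['img'][80:290,260:420]
save({'img':cv2.resize(c,(456,600),interpolation=cv2.INTER_CUBIC)},'w1c.png')
T=(554-57.4,-310.8)
for X in((-57.5,-30,33),(-57.5,30,33)):
    th=-.045;p=(554+np.cos(th)*X[0]-np.sin(th)*X[1],-313+np.sin(th)*X[0]+np.cos(th)*X[1],54+X[2]);print('expected tab top crop px',[(a-b)*2.85 for a,b in zip(proj(w,p),(260,80))])
```

```text
[ 499.3 -209.1   63. ]
[ 623.1 -215.9   63. ]
[ 496.3 -411.1   63. ]
[ 614.  -421.8   63. ]
[ 497.4829487  -324.42291941   90.        ]
expected tab top crop px [np.float64(58.80709453670575), np.float64(409.41500196835386)]
expected tab top crop px [np.float64(60.56259904587251), np.float64(247.14412157143423)]
```

View pics/w1c.png

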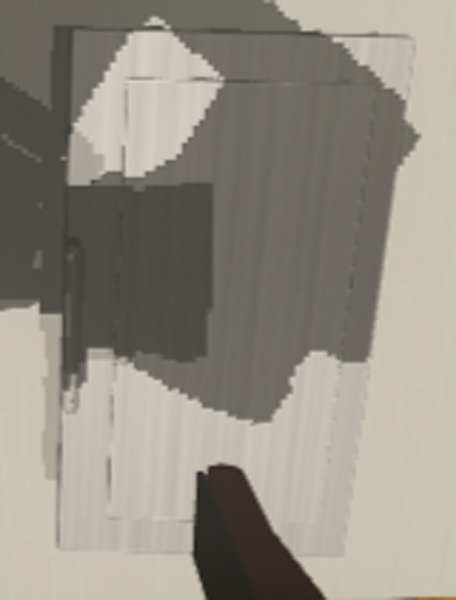

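```bash
python3 - <<'E'
from h import *
import pickle
w=pickle.load(open('d1.pkl','rb'))['wrist']
f=lambda x,y,z:ray(w,260+x/2.85,80+y/2.857,z)
P=[f(72,28,63),f(415,37,63),f(58,549,63),f(343,553,63)];print(np.round(P,1),np.mean(P,0))
print([f(x,y,88).round(1) for x,y in((72,240),(72,325),(70,410))])
E
python3 jog.py '[[[3,5,30,0,0,0],[0,0,36,0,0,0],[0,0,36,0,0,0],[0,0,36,0,0,0],[0,0,0,0,0,0]]]'
python3 go.py 499.5 -311 84 1.526
```

```text
[[ 504.6 -208.2   63. ]
 [ 623.9 -215.6   63. ]
 [ 492.6 -411.4   63. ]
 [ 612.4 -417.7   63. ]] [ 558.34661596 -313.23842248   63.        ]
[array([ 501.9, -277.7,   88. ]), array([ 501. , -307.9,   88. ]), array([ 499.3, -340. ,   88. ])]
t: 2.33
ee_pos: [495.5, -308.7, 90.3]
orientation: [-2.263, -2.163, 0.004]
ft_force: [-1.1, 0.3, -1.5]
width: 60.2
grasp_force: 0.0
pos [ 495.5 -308.7   90.3] d_tool [-2.1  4.2  6.3] yawx 1.5258 zax [-0.0094  0.0061 -0.9999] F [-1.1  0.3 -1.5] w 60.17870892175992 q6 -0.53 t 2.3333
rot_tool [-0.0097 -0.0057 -0.0002]
```

```bash
python3 jog.py '[[[0,4.5,3,0,0,0],[0,0,3,0,0,0],[0,0,0,0,0,0],[0,0,0,0,0,0]]]'
python3 go.py 500.5 -309 84 1.521
```

```text
t: 2.67
ee_pos: [505.1, -312.2, 92.7]
orientation: [2.266, 2.172, 0.001]
ft_force: [-0.5, -1.3, 0.6]
width: 60.1
grasp_force: 0.0
pos [ 505.1 -312.2   92.7] d_tool [ 3.  -4.7  8.7] yawx 1.5284 zax [ 0.0028 -0.0019 -1.    ] F [-0.5 -1.3  0.6] w 60.06892887268881 q6 -0.53 t 2.6667
rot_tool [0.0029 0.0017 0.0074]
```

```bash
python3 jog.py '[[[0,0,0,0,0,0],[0,0,0,0,0,0],[0,0,0,0,0,0]]]' >/dev/null
python3 go.py 500.5 -309 84 1.521
```

```text
pos [ 504.2 -311.7   91.6] d_tool [ 2.5 -3.8  7.6] yawx 1.5286 zax [ 1.2e-03 -7.0e-04 -1.0e+00] F [ 0.9  0.2 -0.1] w 59.578395633440564 q6 -0.53 t 2.9167
rot_tool [0.0012 0.0007 0.0076]
```

```bash
python3 jog.py '[[[2.5,-3.5,3.5,0,0,0],[0,0,3.5,0,0,0],[0,0,0,0,0,0],[0,0,0,0,0,0],[0,0,0,0,0,0]]]' >/dev/null
python3 go.py 500.5 -309 84 1.521
python3 jog.py '[[[0,0,0,0,0,0],[0,0,0,0,0,0],[0,0,0,0,0,0],[0,0,0,0,0,0],[0,0,0,0,0,0]]]' 0
python3 jog.py '[[[0,0,0,0,0,0],[0,0,0,0,0,0],[0,0,0,0,0,0],[0,0,0,0,0,0],[0,0,0,0,0,0]]]'
python3 go.py 500.5 -309 84 1.521
```

```text
pos [ 500.4 -308.7   83.5] d_tool [-0.3  0.1 -0.5] yawx 1.5288 zax [-2.e-04  2.e-04 -1.e+00] F [-0.4 -0.6 -0.5] w 59.82696788602147 q6 -0.53 t 3.3333
rot_tool [-0.0002 -0.0002  0.0078]
t: 3.75
ee_pos: [500.5, -308.8, 83.7]
orientation: [2.268, 2.174, 0.0]
ft_force: [-0.1, -0.8, -0.9]
width: 30.3
grasp_force: 0.0
t: 4.17
ee_pos: [500.6, -308.8, 83.7]
orientation: [2.268, 2.174, 0.0]
ft_force: [0.4, -0.3, -0.3]
width: 4.7
grasp_force: 30.0
pos [ 500.6 -308.8   83.7] d_tool [-0.2 -0.1 -0.3] yawx 1.5287 zax [ 2.e-04 -1.e-04 -1.e+00] F [ 0.4 -0.3 -0.3] w 4.748483932239708 q6 -0.53 t 4.1667
rot_tool [0.0002 0.0001 0.0077]
```

```bash
python3 jog.py '[[[0,0,-6,0,0,0],[0,0,-8,0,0,0],[0,0,-8,0,0,0],[0,0,-8,0,0,0],[0,0,-8,0,0,0]]]' 
python3 jog.py '[[[0,-20,0,0,0,0],[0,-30,0,0,0,0],[0,-30,0,0,0,0],[0,-30,0,0,0,0],[0,-30,0,0,0,0]]]' >/dev/null
python3 jog.py '[[[0,-30,0,0,0,0],[0,-20,15,0,0,0],[0,0,25,0,0,0],[0,0,15,0,0,0],[0,0,0,0,0,0]]]' 
python3 jog.py '[[[0,0,0,0,0,0],[0,0,0,0,0,0],[0,0,0,0,0,0]]]' >/dev/null
python3 go.py 308 -309 30 1.521
python3 - <<'E'
from h import *
import pickle
w=im('wrist');s=im('side')
save({'img':np.hstack([cv2.resize(w['img'],(480,360)),cv2.resize(s['img'][170:340,230:400],(320,360))])},'w2.png')
E
```

```text
t: 4.58
ee_pos: [500.5, -308.8, 122.8]
orientation: [2.267, 2.174, 0.0]
ft_force: [-0.5, -1.0, -1.5]
width: 4.5
grasp_force: 30.0
t: 5.42
ee_pos: [309.4, -300.1, 65.4]
orientation: [-2.266, -2.171, 0.0]
ft_force: [-0.8, -1.0, -2.4]
width: 4.8
grasp_force: 30.0
pos [ 311.5 -301.4   67.7] d_tool [-7.7 -3.2 37.7] yawx 1.5292 zax [ 0.0014 -0.0015 -1.    ] F [-0.1 -0.2 -1.5] w 4.786988263664294 q6 -0.75 t 5.6667
rot_tool [0.0015 0.0014 0.0082]
```

View pics/w2.png

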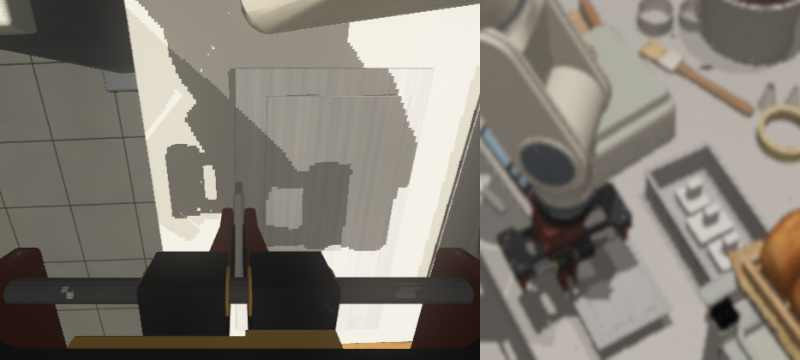

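The lid hangs flat from the gripper in front of the tin, with its left edge at x≈235 in the wrist half. The side half shows three white gauges in the tin. I'll lower the lid now.

```bash
python3 jog.py '[[[0,0,14,0,0,0],[0,0,12,0,0,0],[0,0,6,0,0,0],[0,0,3,0,0,0],[0,0,1,0,0,0]]]' >/dev/null
python3 jog.py '[[[0,0,1,0,0,0],[0,0,0,0,0,0],[0,0,0,0,0,0]]]'
python3 go.py 308 -309 30 1.521
python3 jog.py '[[[0,0,0,0,0,0],[0,0,0,0,0,0],[0,0,0,0,0,0]]]' 30
python3 go.py 308 -309 30 1.521
```

```text
t: 6.43
ee_pos: [310.8, -301.0, 30.0]
orientation: [2.267, 2.174, 0.0]
ft_force: [-1.0, 0.1, -1.9]
width: 4.9
grasp_force: 30.0
pos [ 310.8 -301.    30. ] d_tool [-8.1 -2.5  0. ] yawx 1.5288 zax [ 4.e-04 -4.e-04 -1.e+00] F [-1.   0.1 -1.9] w 4.8832050020734705 q6 -0.75 t 6.4333
rot_tool [0.0005 0.0004 0.0078]
t: 6.68
ee_pos: [310.8, -301.0, 30.0]
orientation: [2.267, 2.174, 0.0]
ft_force: [-0.3, -0.0, 0.2]
width: 21.6
grasp_force: 0.0
pos [ 310.8 -301.    30. ] d_tool [-8.1 -2.5 -0. ] yawx 1.5288 zax [ 5.e-04 -5.e-04 -1.e+00] F [-0.3 -0.   0.2] w 21.597840103902712 q6 -0.75 t 6.6833
rot_tool [0.0006 0.0005 0.0078]
```

```bash
python3 jog.py '[[[0,0,-30,0,0,0],[0,0,-40,0,0,0],[0,0,-30,0,0,0.12],[0,0,-30,0,0,0.12],[0,0,-30,0,0,0.12]]]' 50 >/dev/null
python3 jog.py '[[[0,0,-20,0,0,0.12],[0,0,0,0,0,0.12],[0,0,0,0,0,0.12],[0,0,0,0,0,0.12],[0,0,0,0,0,0.12]]]' >/dev/null
python3 jog.py '[[[0,0,0,0,0,0.12],[0,0,0,0,0,0.12],[0,0,0,0,0,0.12],[0,0,0,0,0,0.12],[0,0,0,0,0,0.12]]]' >/dev/null
python3 jog.py '[[[30,0,0,0,0,0],[35,0,0,0,0,0],[35,0,0,0,0,0],[35,0,0,0,0,0],[35,0,0,0,0,0]]]' >/dev/null
python3 jog.py '[[[0,0,0,0,0,0],[0,0,0,0,0,0],[0,0,0,0,0,0]]]' >/dev/null
python3 go.py 556 -313 200 -0.05
python3 - <<'E'
from h import *
import pickle
D={n:im(n) for n in('wrist','side','top')}
pickle.dump(D,open('d2.pkl','wb'))
w=D['wrist']['img']
u,v=proj(D['top'],(556,-313,20));t=D['top']['img'][int(v)-40:int(v)+40,int(u)-45:int(u)+45]; print(u,v)
s=D['side'];us,vs=proj(s,(556,-313,20));print(us,vs)
ss=s['img'][int(vs)-60:int(vs)+60,int(us)-70:int(us)+70]
save({'img':np.hstack([cv2.resize(w,(480,360)),np.vstack([cv2.resize(t,(320,284)),cv2.resize(ss,(320,274))])[:360] if 0 else cv2.resize(np.vstack([cv2.resize(t,(320,284)),cv2.resize(ss,(320,274))]),(320,360))])},'w3.png')
E
```

```text
pos [ 479.6 -305.6  209.2] d_tool [76.6  5.1  9.1] yawx -0.0308 zax [-1.5e-03  8.0e-04 -1.0e+00] F [-0.2 -0.   0.6] w 49.9360480865761 q6 1.01 t 8.6
rot_tool [-0.0008  0.0015  0.0192]
367.9756277361965 195.90355516272112
350.45153897349644 275.43818910089146
```

View pics/w3.png

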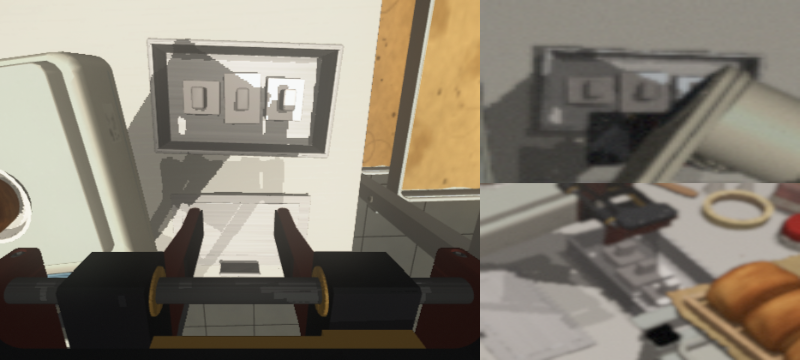

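Left is the 40 block (rows ~81–116), centre the 60 (73–124) and right the 50 (78–121). I'll confirm on an enlarged crop.

Run:
```python
from h import *
import pickle
w=pickle.load(open('d2.pkl','rb'))['wrist']
c=w['img'][40:190,170:410]
save({'img':cv2.resize(c,(800,500),interpolation=cv2.INTER_CUBIC)},'w3c.png')
```

```text
(no output)
```

View pics/w3c.png

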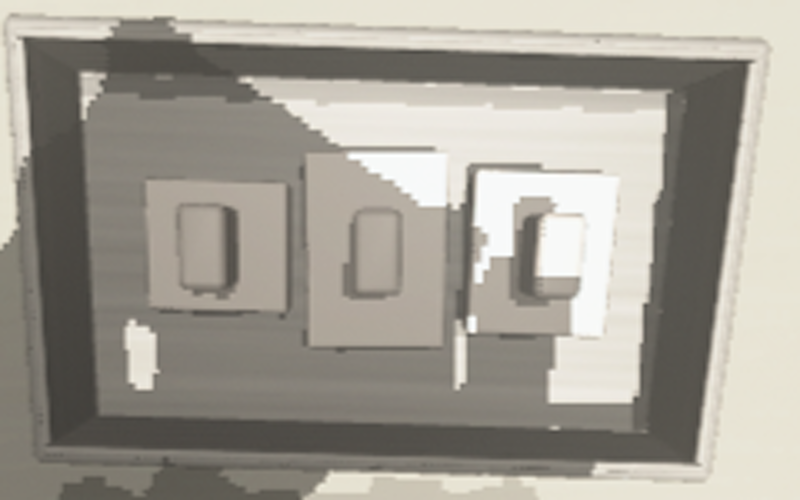

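```bash
python3 - <<'E'
from h import *
import pickle
w=pickle.load(open('d2.pkl','rb'))['wrist']
f=lambda x,y,z:ray(w,170+x*.3,40+y*.3,z)
def q(n,pts,z):
    P=np.array([f(x,y,z) for x,y in pts]);e=P[0]-P[3]+P[1]-P[2]
    print(n,P.mean(0).round(1),'len',(np.linalg.norm(e)/2).round(1),'wid',np.linalg.norm(P[0]-P[1]).round(1),'yaw',np.arctan2(e[1],e[0]).round(3))
q('R',[(474,170),(619,177),(603,337),(468,333)],23)
q('C',[(306,152),(449,152),(442,347),(308,346)],23)
q('L',[(146,180),(289,184),(288,312),(150,306)],23)
q('ribR',[(540,213),(586,215),(579,278),(536,276)],55)
q('tin',[(8,18),(768,44),(706,475),(40,460)],60)
E
python3 go.py 556 -365 200 -0.05
```

```text
R [ 557.4 -365.7   23. ] len 49.2 wid 45.3 yaw -0.046
C [ 560.3 -313.2   23. ] len 59.1 wid 44.3 yaw -0.039
L [ 563.4 -263.    23. ] len 38.5 wid 44.6 yaw -0.061
ribR [ 560.7 -365.6   55. ] len 17.3 wid 13.1 yaw -0.06
tin [ 557.6 -313.9   60. ] len 118.3 wid 202.1 yaw -0.061
pos [ 479.2 -306.   209.7] d_tool [78.7 56.5  9.6] yawx -0.0321 zax [-7.e-04  4.e-04 -1.e+00] F [ 0.6  1.1 -0. ] w 49.919419672259544 q6 1.01 t 8.75
rot_tool [-0.0003  0.0007  0.0179]
```

```bash
python3 jog.py '[[[26,19,0,0,0,0.018],[26,19,0,0,0,0],[26,19,0,0,0,0],[0,0,0,0,0,0]]]' 40 >/dev/null
python3 jog.py '[[[0,0,30,0,0,0],[0,0,35,0,0,0],[0,0,30,0,0,0],[0,0,0,0,0,0],[0,0,0,0,0,0]]]' >/dev/null
python3 go.py 557.5 -366 46 -0.05
```

```text
pos [ 554.1 -365.8  113.6] d_tool [ 3.6  0.2 67.6] yawx -0.0499 zax [-0.0034  0.0023 -1.    ] F [0.1 0.3 0.3] w 40.18808256050275 q6 1.02 t 9.5
rot_tool [-0.0021  0.0035  0.0001]
```

```bash
python3 jog.py '[[[2.5,0,25,0,0,0],[0,0,20,0,0,0],[0,0,15,0,0,0],[0,0,7,0,0,0],[0,0,0,0,0,0]]]' >/dev/null
python3 jog.py '[[[0,0,0,0,0,0],[0,0,0,0,0,0]]]' >/dev/null
python3 go.py 557.5 -366 46 -0.05
python3 jog.py '[[[0,0,0,0,0,0],[0,0,0,0,0,0],[0,0,0,0,0,0],[0,0,0,0,0,0],[0,0,0,0,0,0]]]' 0
python3 jog.py '[[[0,0,-10,0,0,0],[0,0,-20,0,0,0],[0,0,-30,0,0,0],[0,0,-35,0,0,0],[0,0,-35,0,0,0]]]' >/dev/null
python3 jog.py '[[[0,0,-30,0,0,0],[0,0,-25,0,0,0],[0,0,0,0,0,0]]]'
```

```text
pos [ 559.3 -367.1   49.2] d_tool [-1.8 -1.1  3.2] yawx -0.0493 zax [ 0.0018 -0.0012 -1.    ] F [ 0.  -0.8 -0.2] w 39.603917792869154 q6 1.02 t 10.0833
rot_tool [ 0.0011 -0.0018  0.0007]
t: 10.5
ee_pos: [558.6, -366.6, 48.0]
orientation: [3.141, -0.077, 0.0]
ft_force: [-0.8, 0.4, 2.7]
width: 14.0
grasp_force: 30.0
t: 11.17
ee_pos: [561.0, -368.2, 239.6]
orientation: [3.135, -0.077, 0.013]
ft_force: [0.6, -0.6, -0.5]
width: 13.4
grasp_force: 30.0
```

```bash
python3 jog.py '[[[0,-5,-30,0,0,0],[-4,-20,-20,0,0,0],[-4,-30,0,0,0,0],[-4,-38,0,0,0,0],[-4,-38,0,0,0,0]]]' >/dev/null
python3 jog.py '[[[-4,-38,0,0,0,0],[-4,-38,0,0,0,0],[-4,-38,0,0,0,0],[-4,-38,0,0,0,0],[-4,-38,0,0,0,0]]]' >/dev/null
python3 jog.py '[[[-4,-38,0,0,0,0],[-4,-38,0,0,0,0],[-4,-38,0,0,0,0],[-4,-36,0,0,0,0],[0,-26,0,0,0,0]]]' >/dev/null
python3 jog.py '[[[0,0,0,0,0,0.045],[0,0,0,0,0,0.045],[0,0,0,0,0,0],[0,0,0,0,0,0]]]'
python3 go.py 545 131 200 -0.141
python3 - <<'E'
from h import *
import pickle
D={n:im(n) for n in('wrist','side','top')}
pickle.dump(D,open('d3.pkl','wb'))
save(D['wrist'],'w4.png')
E
```

```text
t: 12.75
ee_pos: [530.5, 132.4, 282.0]
orientation: [3.134, -0.216, -0.002]
ft_force: [0.4, -0.7, -0.5]
width: 13.9
grasp_force: 30.0
pos [530.5 132.4 282. ] d_tool [14.6 -0.7 82. ] yawx -0.1377 zax [-1.2e-03 -3.0e-04 -1.0e+00] F [ 0.4 -0.7 -0.5] w 13.928226948232869 q6 1.93 t 12.75
rot_tool [0.0005 0.0012 0.0033]
```

View pics/w4.png

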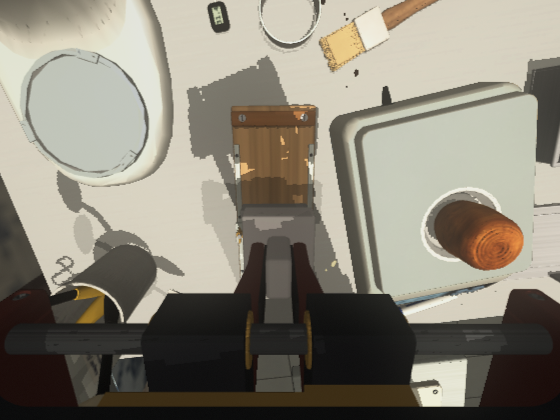

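Run:
```python
from h import *
import pickle
w=pickle.load(open('d3.pkl','rb'))['wrist'];g=w['img'].astype(float)
for u in (245,275,303):
    print(u,[(v,g[v,u-4:u+5].mean(0).round().astype(int).tolist()) for v in range(101,133,2)] if u==275 else np.abs(np.diff(g[100:135,u-4:u+5].mean((1,2)))).round().astype(int).tolist())
print('fence far z45',ray(w,232,105,45),ray(w,317,107,45));
print('near',ray(w,233,124,45),ray(w,315,125.5,45))
print('bar',ray(w,239,207,48),ray(w,316,208,48))
print('boardedge rails',ray(w,236,150,21),ray(w,314,150,21))
```

```text
245 [0, 1, 0, 0, 5, 18, 6, 4, 0, 5, 27, 2, 2, 5, 8, 1, 5, 1, 1, 4, 1, 11, 1, 3, 7, 1, 14, 12, 11, 0, 0, 0, 0, 0]
275 [(101, [122, 117, 105]), (103, [121, 116, 104]), (105, [108, 98, 83]), (107, [116, 90, 62]), (109, [117, 92, 63]), (111, [92, 66, 45]), (113, [102, 71, 46]), (115, [100, 71, 46]), (117, [100, 69, 45]), (119, [101, 70, 46]), (121, [100, 70, 45]), (123, [97, 67, 44]), (125, [82, 59, 40]), (127, [92, 72, 49]), (129, [115, 88, 59]), (131, [115, 88, 58])]
303 [0, 0, 5, 45, 48, 45, 1, 50, 2, 7, 16, 3, 2, 14, 2, 9, 14, 4, 32, 10, 14, 3, 0, 1, 6, 10, 9, 15, 0, 0, 0, 0, 0, 0]
fence far z45 [630.03298619 174.70434199  45.        ] [613.67567301  72.83257678  45.        ]
near [608.03736028 177.5512326   45.        ] [592.42828174  77.38460186  45.        ]
bar [501.96448088 188.64171625  48.        ] [486.52476241  86.92472215  48.        ]
boardedge rails [573.92413405 183.28471512  21.        ] [559.57153664  79.1602199   21.        ]
```

```bash
python3 jog.py '[[[19,-2,20,0,0,0.01],[19,-2,35,0,0,0],[0,0,35,0,0,0],[0,0,35,0,0,0],[0,0,30,0,0,0]]]' >/dev/null
python3 jog.py '[[[0,0,25,0,0,0],[0,0,15,0,0,0],[0,0,10,0,0,0],[0,0,0,0,0,0],[0,0,0,0,0,0]]]' >/dev/null
python3 go.py 568.3 130.4 61 -0.148
```

```text
pos [569.4 130.7  77.8] d_tool [-1.1  0.5 16.8] yawx -0.1493 zax [-2.e-04 -0.e+00 -1.e+00] F [ 0.9  0.2 -0.4] w 13.685862220905058 q6 1.93 t 13.7333
rot_tool [ 0.0001  0.0002 -0.0013]
```

```bash
python3 jog.py '[[[-1,0,7,0,0,0],[0,0,5,0,0,0],[0,0,3,0,0,0],[0,0,1,0,0,0],[0,0,0,0,0,0]]]'
python3 jog.py '[[[0,0,0,0,0,0],[0,0,0,0,0,0]]]'
python3 go.py 568.3 130.4 61 -0.148
```

```text
t: 14.15
ee_pos: [568.2, 131.1, 61.7]
orientation: [-3.133, 0.234, 0.0]
ft_force: [0.4, 0.7, -1.2]
width: 13.8
grasp_force: 30.0
t: 14.32
ee_pos: [568.4, 131.1, 61.9]
orientation: [-3.133, 0.234, -0.001]
ft_force: [0.3, 0.2, -1.1]
width: 13.8
grasp_force: 30.0
pos [568.4 131.1  61.9] d_tool [0.  0.7 0.9] yawx -0.1491 zax [ 5.e-04  1.e-04 -1.e+00] F [ 0.3  0.2 -1.1] w 13.796332763424273 q6 1.93 t 14.3167
rot_tool [-0.0002 -0.0004 -0.0011]
```

```bash
python3 jog.py '[[[0,0,1,0,0,0],[0,0,0,0,0,0],[0,0,0.5,0,0,0],[0,0,0,0,0,0],[0,0,0,0,0,0]]]'
python3 jog.py '[[[0,0,0.5,0,0,0],[0,0,0,0,0,0],[0,0,0,0,0,0]]]'
```

```text
t: 14.73
ee_pos: [568.2, 131.1, 60.2]
orientation: [-3.133, 0.234, 0.0]
ft_force: [0.4, 0.1, -1.4]
width: 14.0
grasp_force: 30.0
t: 14.98
ee_pos: [568.2, 131.1, 59.9]
orientation: [-3.133, 0.234, -0.0]
ft_force: [-2.4, -0.4, 3.3]
width: 14.1
grasp_force: 30.0
```

```bash
python3 jog.py '[[[0,0,0,0,0,0],[0,0,0,0,0,0],[0,0,0,0,0,0],[0,0,0,0,0,0]]]' 40 >/dev/null
python3 jog.py '[[[0,0,-20,0,0,0],[0,0,-30,0,0,0],[0,0,-40,0,0,0],[-30,0,-30,0,0,0],[-35,0,0,0,0,0]]]' >/dev/null
python3 jog.py '[[[-35,0,0,0,0,0],[-10,0,0,0,0,0],[0,0,0,0,0,0],[0,0,0,0,0,0],[0,0,0,0,0,0]]]' >/dev/null
python3 go.py 450 144.5 55 -0.148
python3 - <<'E'
from h import *
import pickle
D={n:im(n) for n in('wrist','top')}
pickle.dump(D,open('d4.pkl','wb'))
c=D['wrist']['img'][0:260,150:430]
t=D['top'];u,v=map(int,proj(t,(495,139,20)));ct=t['img'][v-50:v+50,u-27:u+27]
save({'img':np.hstack([cv2.resize(c,(560,520),interpolation=cv2.INTER_CUBIC),cv2.resize(ct,(240,520))])},'w5.png')
E
```

```text
pos [461.7 147.5 179.4] d_tool [-11.3   4.8 124.3] yawx -0.1492 zax [ 1.6e-03  3.0e-04 -1.0e+00] F [ 0.2  0.9 -0.3] w 39.95241695438998 q6 2.0 t 16.15
rot_tool [-0.0006 -0.0016 -0.0012]
```

View pics/w5.png

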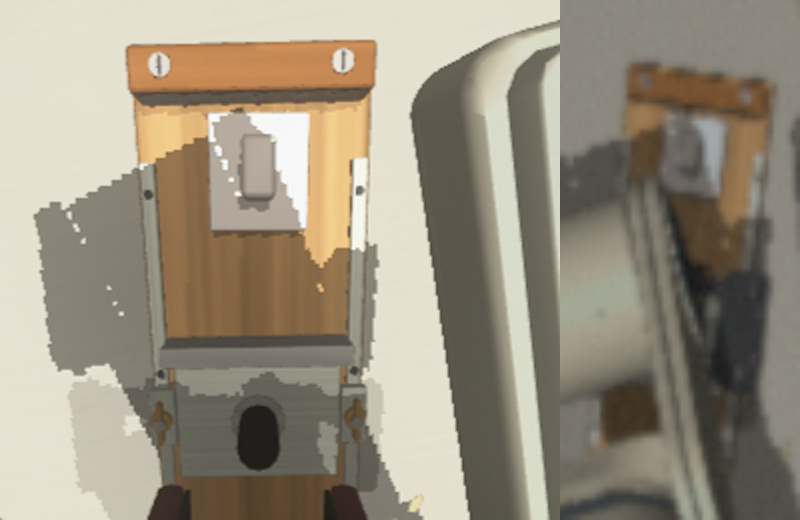

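The gauge lies square on the board with a small gap to the fence. The knob top is at about (259,450) in the crop.

```bash
python3 - <<'E'
from h import *
import pickle
w=pickle.load(open('d4.pkl','rb'))['wrist']
f=lambda x,y,z:ray(w,150+x/2,y/2,z).round(1)
print('knob',f(259,450,73),'foot',f(258,424,29)); a,b=f(160,347,48),f(355,345,48);print('bar',a,b,(a+b)/2)
print('fence top near',f(134,92,45),f(375,92,45),'gauge top',f(210,114,35),f(309,115,35),f(306,231,35),f(211,231,35))
E
python3 go.py 450 144.5 55 -0.148
```

```text
knob [449.4 147.8  73. ] foot [447.2 148.5  29. ]
bar [498.  187.6  48. ] [485.4  96.8  48. ] [491.7 142.2  48. ]
fence top near [605.5 177.7  45. ] [590.5  77.6  45. ] gauge top [594.2 148.   35. ] [587.4 105.   35. ] [539.3 112.3  35. ] [545.8 155.9  35. ]
pos [461.5 147.3 179. ] d_tool [-11.1   4.5 124. ] yawx -0.1498 zax [ 8.e-04  2.e-04 -1.e+00] F [0.3 0.  0.5] w 40.11648300489983 q6 2.01 t 16.25
rot_tool [-0.0003 -0.0007 -0.0018]
```

```bash
python3 jog.py '[[[-12,2.5,25,0,0,0],[0,0,30,0,0,0],[0,0,30,0,0,0],[0,0,25,0,0,0],[0,0,13,0,0,0]]]' >/dev/null
python3 jog.py '[[[0,0,0,0,0,0],[0,0,0,0,0,0],[0,0,0,0,0,0]]]'
python3 go.py 449 146.5 55 -0.148
python3 jog.py '[[[0,0,0,0,0,0],[0,0,0,0,0,0],[0,0,0,0,0,0],[0,0,0,0,0,0],[0,0,0,0,0,0]]]' 0
python3 go.py 449 146.5 55 -0.148
```

```text
t: 16.92
ee_pos: [448.8, 146.7, 56.6]
orientation: [-3.132, 0.235, -0.001]
ft_force: [-0.8, -0.1, 0.7]
width: 40.0
grasp_force: 0.0
pos [448.8 146.7  56.6] d_tool [0.3 0.2 1.6] yawx -0.1496 zax [ 9.e-04  3.e-04 -1.e+00] F [-0.8 -0.1  0.7] w 39.952111654980875 q6 2.01 t 16.9167
rot_tool [-0.0004 -0.0009 -0.0016]
t: 17.33
ee_pos: [449.9, 148.7, 57.1]
orientation: [-3.129, 0.235, -0.008]
ft_force: [1.0, 13.8, -3.1]
width: 19.2
grasp_force: 30.0
pos [449.9 148.7  57.1] d_tool [-0.6  2.3  2.1] yawx -0.1502 zax [ 0.0051  0.0033 -1.    ] F [ 1.  13.8 -3.1] w 19.17652032109164 q6 2.01 t 17.3333
rot_tool [-0.004  -0.0045 -0.0021]
```

```bash
python3 jog.py '[[[0,-1,0,0,0,0],[0,-1,0,0,0,0],[0,0,0,0,0,0],[0,0,0,0,0,0]]]'
python3 go.py 449 146.5 55 -0.148
```

```text
t: 17.67
ee_pos: [448.9, 149.0, 57.1]
orientation: [-3.132, 0.234, -0.003]
ft_force: [0.5, 1.3, 5.1]
width: 19.5
grasp_force: 30.0
pos [448.9 149.   57.1] d_tool [0.4 2.4 2.1] yawx -0.1492 zax [ 2.2e-03  7.0e-04 -1.0e+00] F [0.5 1.3 5.1] w 19.45862537181234 q6 2.02 t 17.6667
rot_tool [-0.001  -0.002  -0.0012]
```

```bash
python3 jog.py '[[[3,0,0,0,0,0],[8,0,0,0,0,0],[10,0,0,0,0,0],[10,0,0,0,0,0],[7,0,0,0,0,0]]]' 
python3 jog.py '[[[2,0,0,0,0,0],[0,0,0,0,0,0],[0,0,0,0,0,0]]]'
python3 go.py 504 139 57 -0.148
```

```text
t: 18.08
ee_pos: [487.1, 143.9, 57.1]
orientation: [-3.131, 0.235, -0.004]
ft_force: [-1.1, 8.0, 3.7]
width: 19.2
grasp_force: 30.0
t: 18.33
ee_pos: [489.3, 143.6, 57.1]
orientation: [-3.131, 0.235, -0.005]
ft_force: [1.9, 5.8, 1.6]
width: 19.6
grasp_force: 30.0
pos [489.3 143.6  57.1] d_tool [15.2  2.4  0.1] yawx -0.1498 zax [ 0.0036  0.0017 -1.    ] F [1.9 5.8 1.6] w 19.639360739380404 q6 1.98 t 18.3333
rot_tool [-0.0022 -0.0033 -0.0018]
```

```bash
python3 jog.py '[[[1,-0.5,0,0,0,0],[1,-0.3,0,0,0,0],[1,0,0,0,0,0],[1,0,0,0,0,0],[1,0,0,0,0,0]]]' 
python3 jog.py '[[[1,0,0,0,0,0],[1,0,0,0,0,0],[0,0,0,0,0,0]]]'
```

```text
t: 18.75
ee_pos: [493.2, 143.1, 57.1]
orientation: [-3.132, 0.234, -0.002]
ft_force: [0.1, 4.3, 5.4]
width: 19.1
grasp_force: 30.0
t: 19.0
ee_pos: [495.4, 142.9, 57.1]
orientation: [-3.132, 0.234, -0.003]
ft_force: [-0.4, 3.3, 5.2]
width: 19.9
grasp_force: 30.0
```

```bash
python3 jog.py '[[[1,0,0,0,0,0],[1,0,0,0,0,0],[0,0,0,0,0,0],[0,0,0,0,0,0]]]';python3 jog.py '[[[1,0,0,0,0,0],[1,0,0,0,0,0],[0,0,0,0,0,0],[0,0,0,0,0,0]]]'
```

```text
t: 19.33
ee_pos: [497.4, 142.6, 57.1]
orientation: [-3.132, 0.234, -0.003]
ft_force: [0.3, 2.9, 5.9]
width: 19.0
grasp_force: 30.0
t: 19.67
ee_pos: [499.4, 142.3, 57.1]
orientation: [-3.132, 0.234, -0.003]
ft_force: [-0.0, 2.7, 5.9]
width: 19.2
grasp_force: 30.0
```

```bash
for i in 1; do python3 jog.py '[[[1,0,0,0,0,0],[0.5,0,0,0,0,0],[0,0,0,0,0,0],[0,0,0,0,0,0]]]'|sed -n '2p;4p'; python3 jog.py '[[[1,0,0,0,0,0],[0.5,0,0,0,0,0],[0,0,0,0,0,0],[0,0,0,0,0,0]]]'|sed -n '2p;4p'; python3 jog.py '[[[1,0,0,0,0,0],[0,0,0,0,0,0],[0,0,0,0,0,0]]]'|sed -n '2p;4p'; done
```

```text
ee_pos: [500.7, 142.1, 57.1]
ft_force: [-0.8, 4.7, 5.8]
ee_pos: [502.2, 141.9, 57.1]
ft_force: [-1.4, 4.8, 5.0]
ee_pos: [503.2, 141.8, 57.1]
ft_force: [0.0, 4.7, 5.5]
```

```bash
python3 jog.py '[[[0.7,-0.4,0,0,0,0],[0,0,0,0,0,0],[0,0,0,0,0,0]]]'|sed -n '2p;4p'; python3 jog.py '[[[0.7,0,0,0,0,0],[0,0,0,0,0,0],[0,0,0,0,0,0]]]'|sed -n '2p;4p';  python3 jog.py '[[[0.7,0,0,0,0,0],[0,0,0,0,0,0],[0,0,0,0,0,0]]]'|sed -n '2p;4p'
```

```text
ee_pos: [503.7, 141.8, 57.1]
ft_force: [-1.0, 2.0, 6.5]
ee_pos: [504.4, 141.7, 57.0]
ft_force: [-0.4, 1.9, 6.0]
ee_pos: [505.1, 141.6, 57.1]
ft_force: [-0.4, 2.8, 6.2]
```

```bash
python3 jog.py '[[[0.7,0,0,0,0,0],[0,0,0,0,0,0],[0,0,0,0,0,0]]]'|sed -n '2p;4p'; python3 jog.py '[[[0.7,0,0,0,0,0],[0,0,0,0,0,0],[0,0,0,0,0,0]]]'|sed -n '2p;4p'
```

```text
ee_pos: [505.8, 141.5, 57.1]
ft_force: [-0.7, 2.1, 6.2]
ee_pos: [506.5, 141.4, 57.1]
ft_force: [-1.0, 2.4, 5.7]
```

```bash
python3 jog.py '[[[0.7,0,0,0,0,0],[0,0,0,0,0,0],[0,0,0,0,0,0]]]'|sed -n '2p;4p'; python3 jog.py '[[[0.7,0,0,0,0,0],[0,0,0,0,0,0],[0,0,0,0,0,0]]]'|sed -n '2p;4p'; python3 jog.py '[[[0.7,0,0,0,0,0],[0,0,0,0,0,0],[0,0,0,0,0,0]]]'|sed -n '2p;4p'
python3 - <<'E'
from h import *
import pickle
w=im('wrist');pickle.dump(w,open('d5.pkl','wb'));g=w['img'].astype(float)
d=np.array([.9905,-.1375,0]);n=np.array([.1375,.9905,0])
F=np.array([598.5,127,35])
for off in(-15,15):
  print(off,[(k,int(g[int(round(v)),int(round(u))].mean())) for k in range(-64,12,2) for u,v in[proj(w,F+d*k+n*off)]])
E
```

```text
ee_pos: [506.7, 141.4, 57.0]
ft_force: [-2.3, 2.8, 7.8]
ee_pos: [506.8, 141.4, 57.0]
ft_force: [-4.4, 5.1, 9.4]
ee_pos: [506.8, 141.4, 57.0]
ft_force: [-7.9, 5.4, 12.3]
-15 [(-64, 112), (-62, 130), (-60, 130), (-58, 132), (-56, 136), (-54, 137), (-52, 87), (-50, 87), (-48, 174), (-46, 177), (-44, 178), (-42, 178), (-40, 180), (-38, 180), (-36, 182), (-34, 181), (-32, 183), (-30, 183), (-28, 184), (-26, 184), (-24, 184), (-22, 186), (-20, 186), (-18, 187), (-16, 187), (-14, 188), (-12, 188), (-10, 188), (-8, 189), (-6, 189), (-4, 188), (-2, 189), (0, 179), (2, 78), (4, 92), (6, 93), (8, 95), (10, 95)]
15 [(-64, 154), (-62, 129), (-60, 128), (-58, 130), (-56, 132), (-54, 135), (-52, 82), (-50, 85), (-48, 173), (-46, 177), (-44, 177), (-42, 178), (-40, 178), (-38, 179), (-36, 179), (-34, 180), (-32, 180), (-30, 181), (-28, 181), (-26, 182), (-24, 181), (-22, 182), (-20, 183), (-18, 183), (-16, 183), (-14, 183), (-12, 183), (-10, 185), (-8, 184), (-6, 185), (-4, 186), (-2, 186), (0, 112), (2, 82), (4, 91), (6, 93), (8, 95), (10, 159)]
```

```bash
python3 jog.py '[[[0.5,0,0,0,0,0],[0,0,0,0,0,0],[0,0,0,0,0,0],[0,0,0,0,0,0],[0,0,0,0,0,0]]]'|sed -n '2p;4p'; python3 jog.py '[[[0,0,0,0,0,0],[0,0,0,0,0,0],[0,0,0,0,0,0],[0,0,0,0,0,0],[0,0,0,0,0,0]]]'
```

```text
ee_pos: [506.8, 141.3, 57.0]
ft_force: [-8.4, 6.4, 13.4]
t: 23.47
ee_pos: [506.8, 141.3, 57.0]
orientation: [-3.133, 0.235, 0.005]
ft_force: [-8.6, 6.6, 14.2]
width: 19.4
grasp_force: 30.0
```

```bash
python3 jog.py '[[[0.4,0,0,0,0,0],[0,0,0,0,0,0],[0,0,0,0,0,0],[0,0,0,0,0,0],[0,0,0,0,0,0]]]'|sed -n '2p;4p'; python3 jog.py '[[[0,0,0,0,0,0],[0,0,0,0,0,0],[0,0,0,0,0,0],[0,0,0,0,0,0],[0,0,0,0,0,0]]]'|sed -n '2p;4p';python3 jog.py '[[[0,0,0,0,0,0],[0,0,0,0,0,0],[0,0,0,0,0,0],[0,0,0,0,0,0],[0,0,0,0,0,0]]]'
```

```text
ee_pos: [506.8, 141.3, 57.0]
ft_force: [-9.9, 8.4, 14.7]
ee_pos: [506.8, 141.3, 57.0]
ft_force: [-9.5, 7.9, 14.8]
t: 24.72
ee_pos: [506.8, 141.3, 57.0]
orientation: [-3.133, 0.235, 0.006]
ft_force: [-9.2, 8.0, 13.3]
width: 19.6
grasp_force: 30.0
```

```bash
python3 -c "
from workcell import ctrl
print(ctrl.close_job())"
```

```text
the job is handed in; nothing more can be done
None
```

I handed the job in while still holding the knob and pressing the carriage at about 9–10 N, judging by the wrist force. The 50 mm gauge is clamped between carriage and fence, the lid is on the table in front of the tin, and the other two gauges stayed in the tin. I don't know the judge's verdict.

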